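Set out the seasonings beside the cooktop

ROBOT

A 6-joint arm with a two-finger parallel gripper is mounted at the origin on the work surface. World frame = base frame: x ahead of the robot, y to its left, z up, the work surface at z = 0. Lengths are in m, angles in rad, forces in N, time in s.
With the tool pointing down it reaches from about 0.35 to 0.975 m from the base axis. Payload 4.9 kg.
Tool frame: the origin (TCP) lies at the very end of the fingers, on their centre line; the grasp point (between the pads) lies 19 mm behind it (ctrl.pinch_z is the distance from the TCP to the grasp point, in m); z points along the fingers, y is the direction in which the jaws open and shut (so a half turn about z gives the same grasp; the last joint's range is limited). The gripper opens to 85 mm and grips with 20 to 120 N. Pads are 22 mm wide; open, the fingers measure 114 mm over their backs; the gripper's body (76 mm by 85 mm) begins 54 mm behind the grasp point. The pads swing forward as they close: fully open they stand 13 mm farther back than shut.
Start: joints at [-1.352, 0.053, 1.613, -0, 1.476, -0.119], TCP at [0.207, -0.59, 0.231] pointing down, gripper open.
Joint ranges: [-3.01, 3.01], [-1.01, 2.22], [0.06, 2.58], [-1.02, 4.17], [0.09, 2.62], [-3.14, 3.14]. Speed limits (rad/s): [2.57, 2.57, 3.14, 3.14, 3.14, 3.14].

INTERFACE

Orientations are given as a rotation vector (axis times angle).
In Python, from station import ctrl gives the robot as it stands.
- The arm moves only by the tool carry_out, never from a script. Its argument "series" is a list of rows, each a list of 7 numbers: the shift along the world's x, y, z each as a share of 0.025 m, from -1 to 1, then the turn, a rotation vector about the world's x, y, z each as a share of 0.1 rad, from -1 to 1, then the opening, from 0 (shut) to 1 (fully open). A call has 1 to 12 rows; each row shifts and turns the commanded pose from where the row before left it; what a row does not reach is not made up. A row lasts 1/10 s, in which the tool goes at most 50 mm and 8.59 degrees, less where a joint would pass 70% of its speed; a pose out of reach is approached as far as the arm can. A call with a number of a shift or a turn outside -1 to 1 is refused whole. A call with a gripper value outside its range is refused whole. The fingers move at their own pace and stop on an object; "grip_force" is the grip in N (left out, the last holds). Time passes only in rows, so rows that do not move let the fingers close. It gives the time, the measured TCP pose, the force and the opening at its end, in the units of the state.
- ctrl.get_obs(): the state, without advancing time (a new reading comes with each control period).
- ctrl.get_image(name): name is "scene" or "top" or "wrist"; returns a dict with "frame" (420x560x3 uint8, blue, green, red), "fx", "fy", "cx", "cy" (pixels), "R" (3x3) and "t" (3): a world point X has camera coordinates R X + t; the wrist camera has in their place "hand_eye" (4x4, takes a point from camera to tool coordinates, whose origin is the TCP and whose axes are the flange's). Camera axes: x right, y down, z forward; pixel columns grow to the right and rows downward; lengths in m; the calibration is good to about 2 mm. The wrist camera is an equidistant fisheye: a pixel r from the principal point sees the ray r / f radians off the axis. A picture is of the moment at which its call begins: read the wrist's pose just before it. There is no depth.
- ctrl.finish_job(): hands the job in, once; it reports no verdict.
Trained networks look in a picture, given as the dict that the camera call returned (one of the last four; its "shot" number tells which), for a name from the list of things; names that differ only in an ending like _2 or _b are one class to them, and where a whole thing is asked for, a point or a joint stands for the part that bears it (a point fixed in the world has none). Each returns a list of dicts, best first, with "p" (0 to 1); they miss things now and then, are a little off and sometimes report something else, mostly with a low value. They report only what shows in the picture. A call takes as long as a camera call.
- ctrl.trace(picture, name): "mask" (420x560 bool, what is visible of it) and "rect" ([left, top, width, height] as shares, 0 to 1, of the picture: columns of its width, rows of its height, round what is visible of it).
- ctrl.mark_of(picture, name): "position" ([column, row] as shares, 0 to 1, of the picture: columns of its width, rows of its height: a listed point, or the origin of a listed thing).
The state is a dict: "t": time; "q": joint angles; "dq": joint speeds; "effort": joint torques, N m; "tool_pos": TCP position; "tool_rot": TCP orientation; "contact_force": force on the tool from outside, world axes, zero at the start; "wrist_torque": the same for the moment, N m; "opening": finger opening in m.
Only numpy, scipy, OpenCV 4.12 (cv2) and the standard library are available. Lean on these libraries where they do the work, as an engineer would, in place of code of your own. Each camera call takes 0.05 s, during which the arm holds its last target.

TASK

Set out the seasonings. On the walnut board stand the pepper mill on the end circle nearer the blue trivet, the salt mill on the circle at the other end, and the oil bottle between them on the middle circle; stand the white ramekin in the middle of the blue trivet and then put its wooden lid on it. Centre everything well and leave it upright, and leave the honey jar and the copper cup where they are.

Things in the scene. Friction and masses are not known exactly. Their poses are not given: they have to be found in the camera images.
- salt_mill: Loose salt mill, upright: glossy white ceramic body and head. Round, 115 mm tall; foot 52 mm across up to 12 mm, straight body 44 mm across from 20 to 82 mm above its underside, head 40 mm across from 82 to 104 mm, small steel ball on top. About 220 g. Origin: centre of its underside; z up.
- pepper_mill: Loose pepper mill, upright: the same shape and sizes as the salt mill, but its body and head are dark brown wood. About 220 g. Origin: centre of its underside; z up.
- oil_bottle: Loose oil bottle, upright: green glass with a pale paper band low down and a cork. Round, 118 mm tall; straight body 56 mm across up to 78 mm, then a shoulder and a 24 mm neck with a 28 mm cork. About 300 g. Origin: centre of its underside; z up.
- ramekin: Loose ramekin, open side up: a small straight-sided white ceramic pot, 64 mm across, 48 mm tall, wall 4 mm (mouth 56 mm across). About 160 g. Origin: centre of its underside; z up.
- lid: Loose wooden lid of the ramekin, lying knob up, 38 mm tall: a plug 40 mm across at 0 to 6 mm, a pale disc 70 mm across at 6 to 14 mm, an upright round knob 22 mm across at 14 to 38 mm. About 60 g. Origin: centre of the plug's underside; z up. In place, the plug is inside the ramekin, the disc lies on its rim, and the lid's origin is 42 mm above the ramekin's underside.
- honey_jar: Bystander: loose amber glass jar with a yellow cap, 62 mm across, 85 mm tall. To be left alone. Origin: centre of its underside; z up.
- copper_cup: Bystander: loose empty copper cup, 66 mm across at the rim, 65 mm tall. To be left alone. Origin: centre of its underside; z up.
- board: Dark walnut serving board, fixed to the counter: 100 mm (its x) by 270 mm (its y) by 18 mm thick, with three pale inlaid circles, 66 mm across, in a row along its y: at y = -85, 0 and +85 mm. It is turned by up to 15 degrees, so its y runs roughly along the world's y. Origin: centre of its underside; the top is at z = 18 mm.
- trivet: Blue glazed trivet tile with a white ring, fixed to the counter, to the left or the right of the walnut board: 110 by 110 by 12 mm. Origin: centre of its underside; the top is at z = 12 mm.

How it is judged:
On the way, in this order (a step that is already met when the one before it is completed fails the run):
1. the ramekin stands in the middle of the blue trivet (horizontal distance between ramekin and trivet below 0.015 m and z of ramekin in the frame of trivet between 0.008 and 0.018 m and angle between ramekin's own z axis and vertical below 0.12 rad and linear speed of ramekin below 0.02 m/s and angular speed of ramekin below 0.2 rad/s), for 0.2 s.
2. then the lid is on the ramekin (horizontal distance between lid and ramekin below 0.01 m and z of lid in the frame of ramekin between 0.038 and 0.046 m and angle between lid's own z axis and vertical below 0.12 rad and linear speed of lid below 0.02 m/s and angular speed of lid below 0.2 rad/s), for 0.2 s.
At the end, for the whole second after the job is handed in: Pepper, salt and oil stand on their circles (pepper nearer the trivet, oil in the middle) within 15 mm along and across the board; ramekin within 15 mm of the trivet's middle, lid flat on it within 10 mm; all upright to 0.12 rad, released, at rest; jar and cup moved under 30 mm (all of step 1 and all of step 2 and ((y of trivet in the frame of board above 0 m and x of pepper_mill in the frame of board between -0.015 and 0.015 m and y of pepper_mill in the frame of board between 0.07 and 0.1 m and x of salt_mill in the frame of board between -0.015 and 0.015 m and y of salt_mill in the frame of board between -0.1 and -0.07 m) or (y of trivet in the frame of board below 0 m and x of pepper_mill in the frame of board between -0.015 and 0.015 m and y of pepper_mill in the frame of board between -0.1 and -0.07 m and x of salt_mill in the frame of board between -0.015 and 0.015 m and y of salt_mill in the frame of board between 0.07 and 0.1 m)) and x of oil_bottle in the frame of board between -0.015 and 0.015 m and y of oil_bottle in the frame of board between -0.015 and 0.015 m and z of salt_mill in the frame of board between 0.013 and 0.024 m and angle between each of salt_mill, pepper_mill, oil_bottle's own z axis and vertical below 0.12 rad and linear speed of each of salt_mill, pepper_mill, oil_bottle below 0.02 m/s and angular speed of each of salt_mill, pepper_mill, oil_bottle below 0.2 rad/s and z of pepper_mill in the frame of board between 0.013 and 0.024 m and z of oil_bottle in the frame of board between 0.013 and 0.024 m and distance of each of honey_jar, copper_cup from where it was at the start of the episode below 0.03 m); the robot touches nothing.
It fails at once if the honey jar or the copper cup is moved by more than 30 mm (distance of any of honey_jar, copper_cup from where it was at the start of the episode above 0.03 m).
It also fails if it takes over 134 s, if anything falls off the work surface, if the arm or the gripper's body presses on something with over 40 N, if the wrist force passes 120 N, or if a joint passes its speed limit or range.

## Working session

There is one attempt and no reset: what is moved stays moved. The work goes in short steps, Python scripts to look and compute and a tool call to move; the robot and the scene stay as the last step left them, time stands still between calls to the robot, and variables do not carry over. Pictures are saved under pics/ and viewed, and the job is handed in when it is done.

Besides the shell and the picture viewer there is one more tool, called after ">>>" as a command line: name --pt "numbers of a row" for each row, then --argument value for the rest. carry_out: Moves the arm, as the interface text tells. Shift numbers are shares of 0.025 m and turn numbers shares of 0.1 rad, none past 1 either way. Its arguments: {"type":"object","properties":{"series":{"type":"array"},"grip_force":{"type":"number"}},"required":["series"]}

```bash
ls; mkdir -p pics; python3 - <<'E'
from station import ctrl
import cv2
o=ctrl.get_obs(); print({k:(v if not hasattr(v,'round') else v) for k,v in o.items()}); print(ctrl.pinch_z)
for n in ("scene","top","wrist"):
    p=ctrl.get_image(n); cv2.imwrite(f"pics/{n}0.png",p["frame"])
    print(n,{k:v for k,v in p.items() if k!="frame"})
E
```

```text
pics
{'t': 0.0, 'q': array([-1.35196198e+00,  5.33438674e-02,  1.61425716e+00,  9.23218784e-06,
        1.47600551e+00, -1.18970971e-01]), 'dq': array([ 0.00073034,  0.00094512, -0.00039671, -0.00089147,  0.00085043,
       -0.00025034]), 'effort': array([ 1.95363107e-03, -3.93685341e+01, -3.70172918e+01, -2.05715104e-06,
        7.04232400e-03,  2.41643505e-06]), 'tool_pos': array([ 0.20702273, -0.58907265,  0.23009308]), 'tool_rot': array([-3.09490427e+00, -5.27764447e-01,  1.43378572e-04]), 'contact_force': array([-0.33139627,  0.30610951, -0.80436433]), 'wrist_torque': array([-0.02673807,  0.05182064,  0.00500027]), 'opening': 0.08539510790088868}
0.0187
scene {'fx': 383.82908221369007, 'fy': 383.82908221369007, 'cx': 279.32495450081825, 'cy': 203.12222425360557, 'R': array([[ 0.4607054 ,  0.88735015,  0.01898012],
       [ 0.52812648, -0.25688692, -0.80937725],
       [-0.71332528,  0.38290837, -0.5869823 ]]), 't': array([-0.23480236, -0.23307967,  1.34851452]), 'shot': 1}
top {'fx': 493.102738345883, 'fy': 493.102738345883, 'cx': 282.07884736215436, 'cy': 206.53374848349708, 'R': array([[-0.01646868, -0.99985669, -0.00392093],
       [-0.98793485,  0.01687602, -0.15394785],
       [ 0.15399196,  0.00133831, -0.98807119]]), 't': array([0.02627973, 0.51901921, 1.17015971]), 'shot': 2}
wrist {'fx': 325.19226210127806, 'fy': 325.19226210127806, 'cx': 285.647091017941, 'cy': 210.52129423938675, 'hand_eye': array([[ 6.36780044e-04, -9.57713132e-01, -2.87724087e-01,
         7.18796168e-02],
       [ 9.99999754e-01,  5.25520137e-04,  4.63924840e-04,
        -5.68683773e-04],
       [-2.93102110e-04, -2.87724312e-01,  9.57713232e-01,
        -1.43405652e-01],
       [ 0.00000000e+00,  0.00000000e+00,  0.00000000e+00,
         1.00000000e+00]]), 'shot': 3}
```

View pics/top0.png

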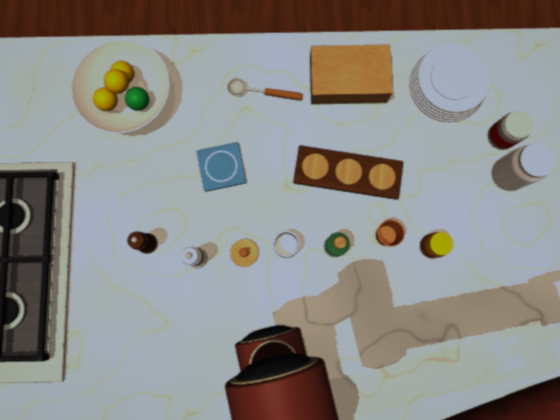

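View pics/scene0.png

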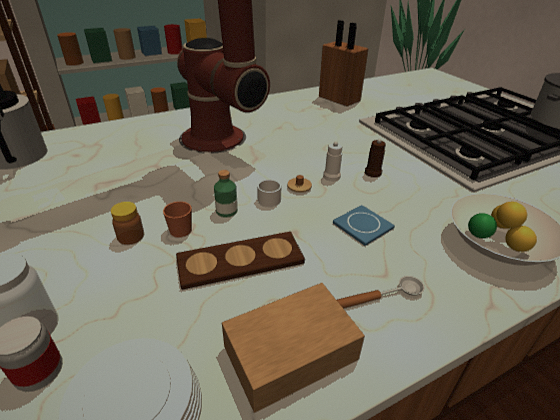

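```bash
cat > h.py <<'E'
import numpy as np, cv2
from scipy.optimize import minimize
from station import ctrl
MILL=[(.026,0),(.026,.012),(.022,.020),(.022,.082),(.020,.082),(.020,.104),(.005,.106),(.005,.115)]
P={'salt_mill':MILL,'pepper_mill':MILL,
'oil_bottle':[(.028,0),(.028,.078),(.012,.092),(.012,.105),(.014,.105),(.014,.118)],
'ramekin':[(.032,0),(.032,.048)],
'lid':[(.020,0),(.020,.006),(.035,.006),(.035,.014),(.011,.014),(.011,.038)],
'honey_jar':[(.031,0),(.031,.085)],'copper_cup':[(.025,0),(.033,.065)]}
th=np.linspace(0,2*np.pi,48,endpoint=False)
def proj(p,X):
    X=np.atleast_2d(X)
    if 'R' in p:
        c=X@p['R'].T+p['t']
        return np.c_[p['fx']*c[:,0]/c[:,2]+p['cx'],p['fy']*c[:,1]/c[:,2]+p['cy']]
    T=p['T']; c=(X-T[:3,3])@T[:3,:3]
    r=np.hypot(c[:,0],c[:,1]);a=np.arctan2(r,c[:,2]);s=a/np.maximum(r,1e-9)
    return np.c_[p['fx']*c[:,0]*s+p['cx'],p['fy']*c[:,1]*s+p['cy']]
def ray(p,uv):
    uv=np.atleast_2d(uv);d=np.c_[(uv[:,0]-p['cx'])/p['fx'],(uv[:,1]-p['cy'])/p['fy']]
    if 'R' in p:
        d=np.c_[d,np.ones(len(d))]@p['R']; o=-p['R'].T@p['t']
    else:
        a=np.hypot(d[:,0],d[:,1]);s=np.sinc(a/np.pi)
        d=np.c_[d*s[:,None],np.cos(a)]@p['T'][:3,:3].T; o=p['T'][:3,3]
    return o,d
def toz(p,uv,z):
    o,d=ray(p,uv); return o+d*((z-o[2])/d[:,2])[:,None]
def wrist():
    ob=ctrl.get_obs();p=ctrl.get_image('wrist')
    B=np.eye(4);B[:3,:3]=cv2.Rodrigues(np.array(ob['tool_rot']))[0];B[:3,3]=ob['tool_pos']
    p['T']=B@p['hand_eye'];p['ob']=ob
    return p
S=4
def render(p,prof,xyz):
    m=np.zeros((420*S,560*S),np.uint8)
    rings=[proj(p,np.c_[xyz[0]+r*np.cos(th),xyz[1]+r*np.sin(th),np.full(48,xyz[2]+z)]) for r,z in prof]
    for a,b in zip(rings,rings[1:]):
        h=cv2.convexHull(np.r_[a,b].astype(np.float32))
        cv2.fillPoly(m,[np.round((h+.5)*S-.5).astype(np.int32)],255)
    return cv2.GaussianBlur(cv2.resize(m,(560,420),interpolation=cv2.INTER_AREA).astype(np.float32)/255,(0,0),1.2)
def fit(ps,name,x0,z=0.):
    T=[]
    for p in ps:
        r=ctrl.trace(p,name)
        if r: T.append((p,cv2.GaussianBlur(r[0]['mask'].astype(np.float32),(0,0),1.2),r[0]['p']))
    f=lambda v:sum(((render(p,P[name],(v[0],v[1],z))-m)**2).sum()/m.sum() for p,m,_ in T)
    s=minimize(f,x0,method='Nelder-Mead',options=dict(initial_simplex=np.array(x0)+[[0,0],[.008,0],[0,.008]],xatol=2e-4,fatol=1e-4))
    return s.x,s.fun/len(T),[round(t[2],2) for t in T]
E
python3 - <<'E'
from h import *
a=ctrl.get_image('top');b=ctrl.get_image('scene')
for n in P:
    m=ctrl.mark_of(a,n);u=np.array(m[0]['position'])*[560,420]
    x0=toz(a,u,0)[0,:2]
    print(n,'mark',x0.round(3),end=' ')
    for ps in ([a],[b],[a,b]):
        x,f,q=fit(ps,n,x0); print(x.round(4),round(f,3),q,end=' ')
    print()
import json
for n,z in(('board',.018),('trivet',.012)):
    for p in(a,b):
        r=ctrl.trace(p,n)[0]; 
        m=ctrl.mark_of(p,n)[0];print(n,r['p'],'mark',toz(p,np.array(m['position'])*[560,420],0)[0].round(4))
        # fit top rectangle box
        L,W,H=(.1,.27,.018) if n=='board' else (.11,.11,.012)
        T=cv2.GaussianBlur(r['mask'].astype(np.float32),(0,0),1.2)
        C=np.array([[i*L/2,j*W/2,k*H] for i in(-1,1) for j in(-1,1) for k in(0,1)])
        def f(v):
            c,s=np.cos(v[2]),np.sin(v[2])
            X=C@np.array([[c,s,0],[-s,c,0],[0,0,1]])+[v[0],v[1],0]
            h=cv2.convexHull(proj(p,X).astype(np.float32));mm=np.zeros((1680,2240),np.uint8)
            cv2.fillPoly(mm,[np.round((h+.5)*S-.5).astype(np.int32)],255)
            mm=cv2.GaussianBlur(cv2.resize(mm,(560,420),interpolation=cv2.INTER_AREA).astype(np.float32)/255,(0,0),1.2)
            return ((mm-T)**2).sum()/T.sum()
        x0=list(toz(p,np.array(m['position'])*[560,420],0)[0,:2])
        best=min((minimize(f,x0+[t],method='Nelder-Mead',options=dict(initial_simplex=np.array(x0+[t])+[[0,0,0],[.008,0,0],[0,.008,0],[0,0,.1]])) for t in(-.2,0,.2)),key=lambda s:s.fun)
        print('  fit',best.x.round(4),round(best.fun,3))
E
```

```text
salt_mill mark [0.409 0.229] [0.4086 0.2294] nan [] [0.4051 0.2296] 0.003 [0.91] [0.4051 0.2296] 0.003 [0.91] 
pepper_mill mark [0.443 0.359] [0.4385 0.3568] 0.005 [0.62] [0.4415 0.3555] 0.014 [0.81] [0.4388 0.3574] 0.013 [0.62, 0.81] 
oil_bottle mark [ 0.427 -0.115] [ 0.4225 -0.1124] 0.016 [0.73] [ 0.4258 -0.1117] 0.016 [0.83] [ 0.4229 -0.1119] 0.019 [0.73, 0.83] 
ramekin mark [0.428 0.009] [0.4029 0.0243] 1.887 [0.31] [0.4316 0.0089] 0.008 [0.86] [0.4312 0.0087] 0.952 [0.31, 0.86] 
lid mark [0.415 0.121] [0.4099 0.1126] 0.005 [0.97] [0.4126 0.1133] 0.025 [0.72] [0.4108 0.1129] 0.02 [0.97, 0.72] 
honey_jar mark [ 0.425 -0.354] [ 0.4194 -0.3521] 0.041 [0.72] [ 0.4225 -0.3527] 0.037 [0.63] [ 0.4196 -0.3523] 0.041 [0.72, 0.63] 
copper_cup mark [ 0.454 -0.242] [ 0.4474 -0.2414] 0.004 [0.77] [ 0.4529 -0.2407] 0.014 [0.86] [ 0.4486 -0.241 ] 0.018 [0.77, 0.86] 
board 0.77 mark [ 0.4497 -0.2368  0.    ]
  fit [ 0.4568 -0.2364  0.2889] 1.978
board 0.76 mark [ 0.6046 -0.1578  0.    ]
  fit [ 0.6129 -0.1511 -0.1733] 0.009
trivet 0.64 mark [0.6377 0.1688 0.    ]
  fit [0.6319 0.171  0.1958] 0.003
trivet 0.62 mark [0.6339 0.1699 0.    ]
  fit [0.6336 0.172  0.2007] 0.008h.py:49: RuntimeWarning: invalid value encountered in scalar divide
  return s.x,s.fun/len(T),[round(t[2],2) for t in T]
```

View pics/wrist0.png

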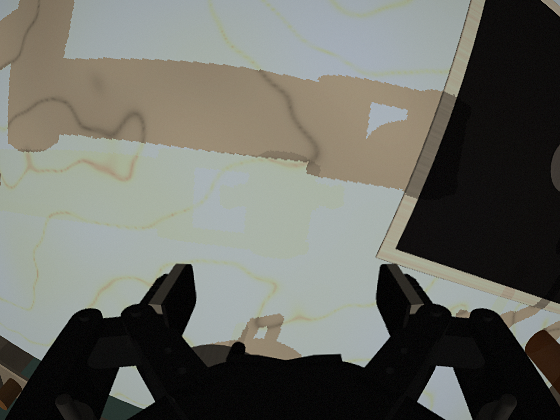

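```bash
python3 - <<'E'
from h import *
for n in('top','scene'):
    p=ctrl.get_image(n)
    hsv=cv2.cvtColor(p['frame'],cv2.COLOR_BGR2HSV)
    m=cv2.inRange(hsv,(8,60,100),(25,255,255))
    N,l,s,c=cv2.connectedComponentsWithStats(m)
    for i in range(1,N):
        if s[i,4]>60: print(n,c[i].round(1),s[i,4],toz(p,c[i],.018)[0].round(4))
    q={}
    for nm in('ramekin','board'):
        print(nm,[(r['p'],np.array(r['rect'])*[560,420,560,420]) for r in ctrl.trace(p,nm)[:4]],[(r['p'],toz(p,np.array(r['position'])*[560,420],0)[0].round(3)) for r in ctrl.mark_of(p,nm)[:3]])
E
```

```text
top [351.3  69.4] 3971 [ 0.8821 -0.169   0.018 ]
top [118.8  87.2] 994 [0.8444 0.4372 0.018 ]
top [ 86.7 108.6] 319 [0.7875 0.5183 0.018 ]
top [283.5  93.3] 228 [0.8198 0.009  0.018 ]
top [149.7 100.3] 73 [0.807  0.3559 0.018 ]
top [314.9 165.9] 564 [ 0.6255 -0.0672  0.018 ]
top [348.3 171.1] 561 [ 0.6106 -0.1512  0.018 ]
top [381.8 176.3] 569 [ 0.5956 -0.2351  0.018 ]
top [388.7 232.8] 425 [ 0.4525 -0.2455  0.018 ]
top [339.5 242.1] 112 [ 0.4315 -0.1228  0.018 ]
top [244.1 252.3] 626 [0.4103 0.1132 0.018 ]
top [255.8 350.4] 69 [0.1756 0.0863 0.018 ]
top [267.4 378.1] 70 [0.1117 0.0591 0.018 ]
ramekin [(0.93, array([273.392, 229.992,  28.112,  28.014]))] [(0.87, array([0.43 , 0.004, 0.   ]))]
board [(0.55, array([292.824, 144.102, 111.888,  54.096]))] [(0.96, array([ 0.617, -0.15 ,  0.   ]))]
scene [ 4.6 51.3] 108 [-1.4382 -0.6844  0.018 ]
scene [134.   90.1] 88 [-0.5352 -0.1649  0.018 ]
scene [109.8  96.3] 65 [-0.5007 -0.2685  0.018 ]
scene [332.2 167.9] 281 [0.3864 0.243  0.018 ]
scene [223.4 172. ] 68 [ 0.2676 -0.0594  0.018 ]
scene [299.3 183.8] 222 [0.4193 0.11   0.018 ]
scene [
[... 765 characters left out ...]
0.018 ]
scene [201.  262.9] 543 [ 0.597  -0.2348  0.018 ]
scene [526.6 285.9] 152 [0.9552 0.3395 0.018 ]
scene [291.9 332.2] 8530 [ 0.8358 -0.1444  0.018 ]
scene [405.1 295.5] 85 [0.8624 0.0972 0.018 ]
scene [221.2 358.1] 68 [ 0.8268 -0.2747  0.018 ]
scene [337.2 376.8] 92 [ 0.9421 -0.1195  0.018 ]
scene [ 36.5 392.8] 62 [ 0.7544 -0.548   0.018 ]
scene [  7.  390.9] 66 [ 0.7307 -0.5881  0.018 ]
scene [ 11.3 404.1] 118 [ 0.7567 -0.5815  0.018 ]
scene [274.7 409. ] 132 [ 0.9418 -0.2326  0.018 ]
ramekin [(0.72, array([255.976, 182.49 ,  25.424,  20.916]))] [(0.59, array([0.438, 0.002, 0.   ]))]
board [(0.74, array([172.984, 235.284, 132.384,  58.002]))] [(0.97, array([ 0.61 , -0.153,  0.   ]))]
```

>>> carry_out --pt "0.3 1 0 0 0 0.9 1" --pt "0.3 1 0 0 0 0.9 1" --pt "0.3 1 0 0 0 0.9 1" --pt "0.3 1 0 0 0 0.9 1" --pt "0.3 1 0 0 0 0.9 1" --pt "0.3 1 0 0 0 0.9 1" --pt "0.3 1 0 0 0 0.9 1" --pt "0.3 1 0 0 0 0.9 1" --pt "0.3 1 0 0 0 0.9 1" --pt "0.3 1 0 0 0 0.9 1" --pt "0.3 1 0 0 0 0.9 1" --pt "0.3 1 0 0 0 0.7 1"

```text
t: 4.1
tool_pos: [0.2973, -0.2887, 0.2315]
tool_rot: [2.402, 2.024, 0.0]
contact_force: [0.5, -0.8, 0.1]
opening: 0.0856
```

>>> carry_out --pt "0.45 1 0 0 0 0 1" --pt "0.45 1 0 0 0 0 1" --pt "0.45 1 0 0 0 0 1" --pt "0.45 1 0 0 0 0 1" --pt "0.45 1 0 0 0 0 1" --pt "0.45 1 0 0 0 0 1" --pt "0.45 1 0 0 0 0 1" --pt "0.45 1 0 0 0 0 1" --pt "0.45 1 0 0 0 0 1" --pt "0.45 1 0 0 0 0 1" --pt "0.45 1 0 0 0 0 1" --pt "0.4 0.9 0 0 0 0 1"

```text
t: 5.3
tool_pos: [0.4313, 0.0091, 0.2315]
tool_rot: [2.404, 2.022, 0.001]
contact_force: [-0.1, 0.7, -0.6]
opening: 0.0854
```

```bash
python3 - <<'E'
from h import *
p=wrist(); cv2.imwrite('pics/w1.png',p['frame']); print(p['ob']['tool_pos'],p['ob']['tool_rot'])
for n,x0 in(('ramekin',[.4315,.0088]),('lid',[.411,.113]),('salt_mill',[.405,.2296])):
    print(n,fit([p],n,x0))
t=ctrl.get_image('top')
print('top',fit([t],'ramekin',[.4315,.0088]),ctrl.get_obs()['t'])
E
```

```text
[0.43128172 0.00911044 0.23154205] [2.40414218e+00 2.02158822e+00 7.64065390e-04]
ramekin (array([0.42692699, 0.00992742]), np.float64(0.0036946663167327642), [0.56])
lid (array([0.40931226, 0.11487781]), np.float64(0.01217597909271717), [0.81])
salt_mill (array([0.39904079, 0.23449125]), np.float64(0.003496241057291627), [0.79])
top (array([0.41478125, 0.0099875 ]), np.float64(14.404836654663086), [0.49]) 5.6
```

View pics/w1.png

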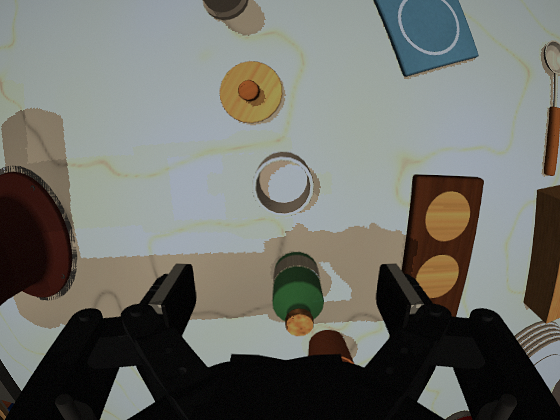

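>>> carry_out --pt "-0.12 0 -1 0 0 0 1" --pt "0 0 -1 0 0 0 1" --pt "0 0 -1 0 0 0 1" --pt "0 0 -1 0 0 0 1" --pt "0 0 -1 0 0 0 1" --pt "0 0 -1 0 0 0 1" --pt "0 0 -1 0 0 0 1" --pt "0 0 -0.8 0 0 0 1" --pt "0 0 -0.5 0 0 0 1" --pt "0 0 -0.3 0 0 0 1" --pt "0 0 0 0 0 0 0.4" --grip_force 30

```text
t: 6.7
tool_pos: [0.4274, 0.0075, 0.0158]
tool_rot: [-2.405, -2.02, 0.002]
contact_force: [-1.6, -0.1, -0.6]
opening: 0.0731
```

>>> carry_out --pt "0 0 0 0 0 0 0" --pt "0 0 0 0 0 0 0" --pt "0 0 0 0 0 0 0" --pt "0 0 0 0 0 0 0" --pt "0 0 0 0 0 0 0" --pt "0 0 0 0 0 0 0" --grip_force 30

```text
t: 7.3
tool_pos: [0.4286, 0.0077, 0.0171]
tool_rot: [2.404, 2.021, 0.001]
contact_force: [0.0, -0.5, 3.9]
opening: 0.064
```

>>> carry_out --pt "0 0 0.5 0 0 0 0" --pt "0 0 1 0 0 0 0" --pt "0 0 1 0 0 0 0" --pt "0.9 0.72 1 0 0 0 0" --pt "0.9 0.72 0.5 0 0 0 0" --pt "0.9 0.72 0 0 0 0 0" --pt "0.9 0.72 0 0 0 0 0" --pt "0.9 0.72 0 0 0 0 0" --pt "0.9 0.72 0 0 0 0 0" --pt "0.9 0.72 0 0 0 0 0" --pt "0.9 0.72 0 0 0 0 0" --pt "0.9 0.72 0 0 0 0 0"

```text
t: 8.5
tool_pos: [0.6306, 0.1707, 0.1161]
tool_rot: [-2.404, -2.021, 0.002]
contact_force: [-0.5, 0.7, -1.2]
opening: 0.064
```

```bash
python3 - <<'E'
from h import *
print(ctrl.get_obs()['tool_pos'],ctrl.get_obs()['opening'])
for n in('scene','wrist','top'):
    p=wrist() if n=='wrist' else ctrl.get_image(n); cv2.imwrite(f'pics/{n}2.png',p['frame'])
    r=ctrl.trace(p,'ramekin');print(n,[(q['p'],np.array(q['rect'])*[560,420,560,420]) for q in r])
    zz=ctrl.get_obs()['tool_pos'][2]-.017
    print(fit([p],'ramekin',[.633,.172],zz))
E
```

```text
[0.63060552 0.17068298 0.11613659] 0.06400073890836938
scene [(0.67, array([354.816, 171.402,  28.504,  31.71 ]))]
(array([0.63254533, 0.16686118]), np.float64(0.3450157642364502), [0.67])
wrist [(0.85, array([210.392, 192.192, 154.   , 162.582]))]
(array([0.62965021, 0.17290054]), np.float64(0.003235178766772151), [0.85])
top []
(array([0.633, 0.172]), np.float64(nan), [])h.py:49: RuntimeWarning: invalid value encountered in scalar divide
  return s.x,s.fun/len(T),[round(t[2],2) for t in T]
```

View pics/wrist2.png

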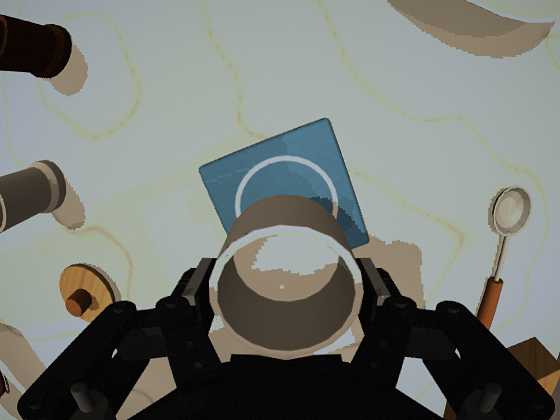

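View pics/scene2.png

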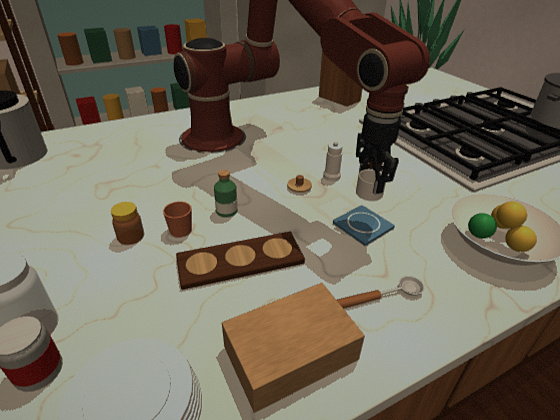

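>>> carry_out --pt "0.1 0 -1 0 0 0 0" --pt "0 0 -1 0 0 0 0" --pt "0 0 -0.8 0 0 0 0" --pt "0 0 -0.4 0 0 0 0" --pt "0 0 -0.2 0 0 0 0" --pt "0 0 -0.05 0 0 0 0" --pt "0 0 0 0 0 0 0" --pt "0 0 0 0 0 0 1" --pt "0 0 0 0 0 0 1" --pt "0 0 0 0 0 0 1" --pt "0 0 0 0 0 0 1" --pt "0 0 0 0 0 0 1"

```text
t: 10.15
tool_pos: [0.633, 0.1699, 0.0303]
tool_rot: [2.405, 2.021, 0.001]
contact_force: [-0.0, 0.1, 0.9]
opening: 0.0858
```

>>> carry_out --pt "0 0 0 0 0 0 1" --pt "0 0 0.5 0 0 0 1" --pt "0 0 1 0 0 0 1" --pt "0 0 1 0 0 0 1" --pt "0 0 1 0 0 0 1" --pt "0 0 1 0 0 0 1" --pt "-0.5 -0.5 1 0 0 0 1" --pt "-1 -0.5 0 0 0 0 1" --pt "-1 -0.5 0 0 0 0 1" --pt "-1 -0.5 0 0 0 0 1"

```text
t: 11.15
tool_pos: [0.5448, 0.1195, 0.169]
tool_rot: [2.404, 2.021, 0.002]
contact_force: [0.0, -0.6, -0.6]
opening: 0.0853
```

```bash
python3 - <<'E'
from h import *
print(ctrl.get_obs()['tool_pos'],ctrl.get_obs()['opening'])
for n in('scene','wrist','top'):
    p=wrist() if n=='wrist' else ctrl.get_image(n); cv2.imwrite(f'pics/{n}3.png',p['frame'])
    for nm,x0,z in(('ramekin',[.633,.172],.012),('lid',[.411,.113],0)):
        print(n,nm,fit([p],nm,x0,z))
    r=ctrl.trace(p,'trivet')
    if r:
        c=cv2.minAreaRect(np.argwhere(r[0]['mask'])[:,::-1].astype(np.float32))
        print('trivet',toz(p,c[0],.011)[0].round(4))
E
```

```text
[0.54482949 0.11945549 0.16895985] 0.08529342214229804
scene ramekin (array([0.633, 0.172]), np.float64(nan), [])
scene lid (array([0.41276349, 0.11331378]), np.float64(0.004762179683893919), [0.54])
trivet [0.6374 0.1666 0.011 ]
wrist ramekin (array([0.63283993, 0.17266792]), np.float64(0.0016245717415586114), [0.76])
wrist lid (array([0.40844208, 0.11493954]), np.float64(0.008119821548461914), [0.66])
trivet [0.6273 0.174  0.011 ]
top ramekin (array([0.633, 0.172]), np.float64(nan), [])
top lid (array([0.411, 0.113]), np.float64(nan), [])h.py:49: RuntimeWarning: invalid value encountered in scalar divide
  return s.x,s.fun/len(T),[round(t[2],2) for t in T]
```

View pics/wrist3.png

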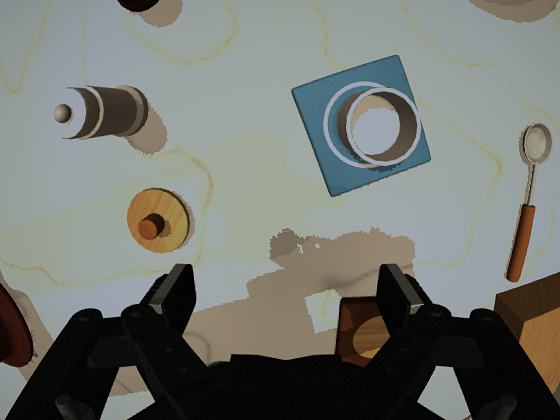

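View pics/top3.png

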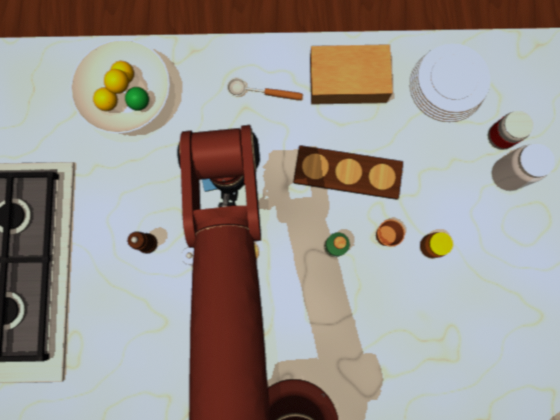

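```bash
python3 - <<'E'
from h import *
p=ctrl.get_image('wrist')
B=np.eye(4);B[:3,:3]=cv2.Rodrigues(np.array([2.404,2.021,.002]))[0];B[:3,3]=[0.54482949,0.11945549,0.16895985]
p['T']=B@p['hand_eye']
C=toz(p,np.array([[293,89],[398,56],[430,157],[333,193]],float),.012)
print(C.round(4),C.mean(0).round(4),np.linalg.norm(C-np.roll(C,1,0),axis=1).round(4))
E
```

```text
[[0.567  0.2148 0.012 ]
 [0.671  0.2342 0.012 ]
 [0.6912 0.1327 0.012 ]
 [0.5884 0.1122 0.012 ]] [0.6294 0.1735 0.012 ] [0.1048 0.1058 0.1035 0.1049]
```

>>> carry_out --pt "-0.9 0 0 0 0 0 0.6" --pt "-0.9 0 0 0 0 0 0.6" --pt "-0.9 0 0 0 0 0 0.6" --pt "-0.9 0 0 0 0 0 0.6" --pt "-0.9 -0.1 0 0 0 0 0.6" --pt "-0.9 -0.1 0 0 0 0 0.6" --pt "0 0 -1 0 0 0 0.6" --pt "0 0 -1 0 0 0 0.6" --pt "0 0 -1 0 0 0 0.6" --pt "0 0 -1 0 0 0 0.6"

```text
t: 12.8
tool_pos: [0.4105, 0.1149, 0.0669]
tool_rot: [2.405, 2.021, 0.001]
contact_force: [0.2, 0.9, 0.4]
opening: 0.0512
```

```bash
python3 - <<'E'
from h import *
p=wrist(); print(p['ob']['tool_pos'],p['ob']['opening']);cv2.imwrite('pics/w4.png',p['frame'])
print(fit([p],'lid',[.41,.114]))
E
```

```text
[0.41054098 0.11488597 0.06691414] 0.05116112387728873
(array([0.40938387, 0.11494713]), np.float64(0.010762667283415794), [0.61])
```

View pics/w4.png

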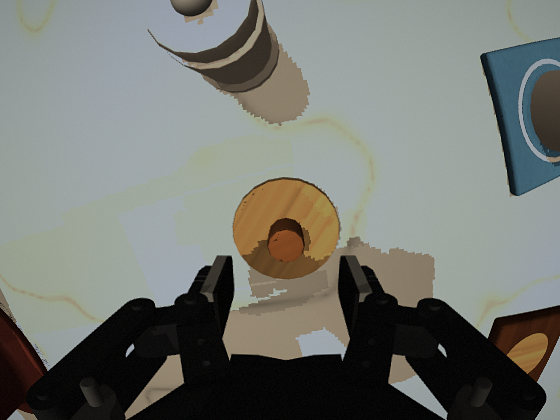

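>>> carry_out --pt "-0.03 0 -1 0 0 0 0.6" --pt "0 0 -0.6 0 0 0 0.6" --pt "0 0 -0.3 0 0 0 0.6" --pt "0 0 0 0 0 0 0" --pt "0 0 0 0 0 0 0" --pt "0 0 0 0 0 0 0" --pt "0 0 0 0 0 0 0" --pt "0 0 0 0 0 0 0" --pt "0 0 0 0 0 0 0" --pt "0 0 0 0 0 0 0" --grip_force 30

```text
t: 13.9
tool_pos: [0.4108, 0.115, 0.0214]
tool_rot: [2.404, 2.02, 0.003]
contact_force: [-0.3, -0.0, 6.0]
opening: 0.0204
```

>>> carry_out --pt "0 0 0.8 0 0 0 0" --pt "0 0 1 0 0 0 0" --pt "0.89 0.23 1 0 0 0 0" --pt "0.89 0.23 1 0 0 0 0" --pt "0.89 0.23 0.5 0 0 0 0" --pt "0.89 0.23 0 0 0 0 0" --pt "0.89 0.23 0 0 0 0 0" --pt "0.89 0.23 0 0 0 0 0" --pt "0.89 0.23 0 0 0 0 0" --pt "0.89 0.23 0 0 0 0 0" --pt "0.89 0.23 0 0 0 0 0" --pt "0.89 0.23 0 0 0 0 0"

```text
t: 15.1
tool_pos: [0.6325, 0.1725, 0.1268]
tool_rot: [-2.405, -2.021, 0.002]
contact_force: [-0.7, -0.2, 0.3]
opening: 0.0206
```

>>> carry_out --pt "0 0 -0.5 0 0 0 0" --pt "0 0 0 0 0 0 0"

```text
t: 15.3
tool_pos: [0.6302, 0.172, 0.1119]
tool_rot: [-2.403, -2.019, 0.007]
contact_force: [-1.1, 0.5, -1.5]
opening: 0.0205
```

```bash
python3 - <<'E'
from h import *
p=wrist(); tp=p['ob']['tool_pos'];print(tp,p['ob']['opening']);cv2.imwrite('pics/w5.png',p['frame'])
print(fit([p],'lid',tp[:2],tp[2]-.0214)); print(fit([p],'ramekin',[.633,.1725],.012))
p=ctrl.get_image('scene');cv2.imwrite('pics/s5.png',p['frame'][100:300,200:480].repeat(2,0).repeat(2,1))
E
```

```text
[0.63017961 0.17201689 0.11185792] 0.020481652942611884
(array([0.62857244, 0.17193142]), np.float64(0.3172386586666107), [0.65])
(array([0.63355279, 0.17663045]), np.float64(3.216111183166504), [0.84])
```

View pics/w5.png

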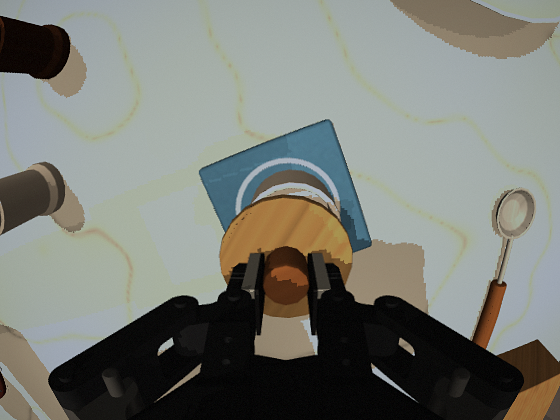

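View pics/s5.png

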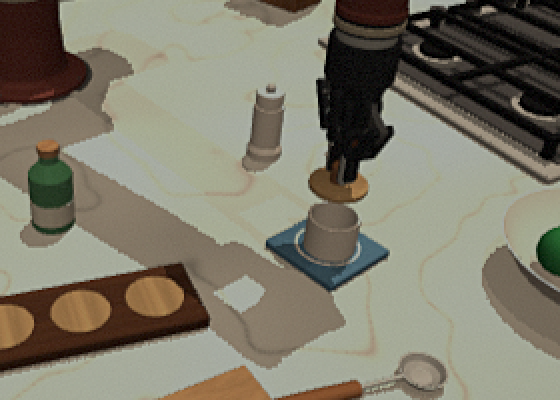

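>>> carry_out --pt "0.06 0 -0.6 0 0 0 0" --pt "0 0 -0.4 0 0 0 0" --pt "0 0 -0.2 0 0 0 0" --pt "0 0 -0.15 0 0 0 0" --pt "0 0 0 0 0 0 0" --pt "0 0 0 0 0 0 0"

```text
t: 16.1
tool_pos: [0.6338, 0.1724, 0.0814]
tool_rot: [2.405, 2.021, 0.0]
contact_force: [0.6, -0.3, -0.3]
opening: 0.0202
```

```bash
python3 - <<'E'
from h import *
o=ctrl.get_obs();print(o['tool_pos'],o['contact_force'])
p=wrist();tp=p['ob']['tool_pos'];cv2.imwrite('pics/w6.png',p['frame']);print(tp,fit([p],'lid',tp[:2],tp[2]-.0214))
p=ctrl.get_image('scene');cv2.imwrite('pics/s6.png',cv2.resize(p['frame'][150:250,300:440],None,fx=5,fy=5,interpolation=2))
E
```

```text
[0.63379779 0.17236436 0.08144176] [ 0.59423838 -0.34393195 -0.30958463]
[0.63379779 0.17236436 0.08144176] (array([0.63240976, 0.17251716]), np.float64(0.29963159561157227), [0.88])
```

View pics/s6.png

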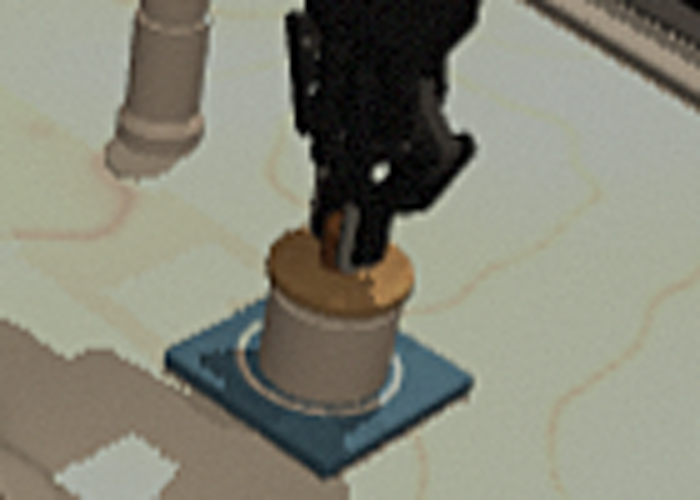

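>>> carry_out --pt "-0.03 0 -0.12 0 0 0 0" --pt "0 0 -0.1 0 0 0 0" --pt "0 0 0 0 0 0 0" --pt "0 0 0 0 0 0 0"

```text
t: 16.65
tool_pos: [0.6328, 0.1723, 0.0757]
tool_rot: [-2.405, -2.021, 0.0]
contact_force: [-0.3, 0.2, -0.0]
opening: 0.0206
```

>>> carry_out --pt "0 0 -0.06 0 0 0 0" --pt "0 0 0 0 0 0 0" --pt "0 0 0 0 0 0 0.6" --pt "0 0 0 0 0 0 0.6" --pt "0 0 0 0 0 0 0.6" --pt "0 0 0 0 0 0 0.6" --pt "0 0 0.5 0 0 0 0.6" --pt "0 0 1 0 0 0 0.6" --pt "0 0 1 0 0 0 0.6" --pt "0 0 1 0 0 0 1" --pt "-0.5 0.5 1 0 0 0 1" --pt "-1 0.8 0 0 0 0 1"

```text
t: 17.85
tool_pos: [0.5988, 0.2048, 0.1935]
tool_rot: [2.403, 2.015, 0.014]
contact_force: [1.3, -0.2, 0.2]
opening: 0.0854
```

```bash
python3 - <<'E'
from h import *
p=wrist();tp=p['ob']['tool_pos'];cv2.imwrite('pics/w7.png',p['frame']);print(tp,fit([p],'lid',[.633,.1725],.054))
print(fit([p],'pepper_mill',[.44,.3565]),fit([p],'salt_mill',[.401,.233]))
p=ctrl.get_image('scene');cv2.imwrite('pics/s7.png',cv2.resize(p['frame'][150:250,300:440],None,fx=5,fy=5,interpolation=2))
print(fit([p],'lid',[.633,.1725],.054),fit([p],'ramekin',[.633,.1725],.012))
E
```

```text
[0.59884727 0.20482765 0.19350628] (array([0.6317063 , 0.17215881]), np.float64(0.0072364467196166515), [0.8])
(array([0.43722508, 0.3583226 ]), np.float64(0.010050132870674133), [0.91]) (array([0.39935173, 0.23299212]), np.float64(0.00338141736574471), [0.56])
(array([0.63479077, 0.17141162]), np.float64(0.01811976172029972), [0.71]) (array([0.642625, 0.164625]), np.float64(0.7285817265510559), [0.69])
```

View pics/s7.png

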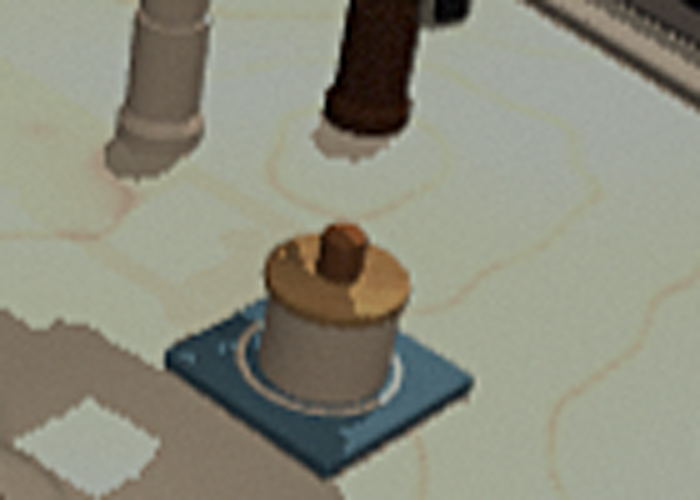

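View pics/w7.png

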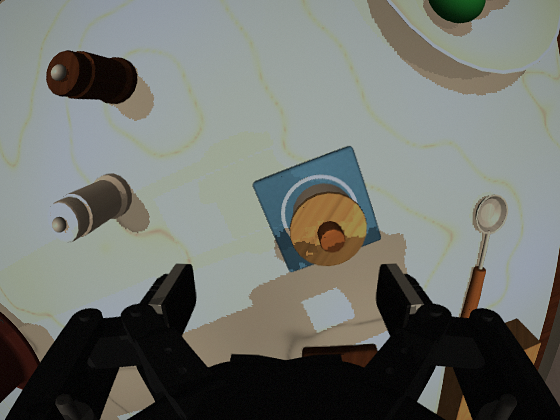

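>>> carry_out --pt "-0.8 0.77 0 0 0 0 1" --pt "-0.8 0.77 0 0 0 0 1" --pt "-0.8 0.77 0 0 0 0 1" --pt "-0.8 0.77 0 0 0 0 1" --pt "-0.8 0.77 0 0 0 0 1" --pt "-0.8 0.77 0 0 0 0 1" --pt "-0.8 0.77 0 0 0 0 1" --pt "-0.8 0.77 0 0 0 0 1" --pt "0 0 0 0 0 0 1" --pt "0 0 0 0 0 0 1"

```text
t: 19.2
tool_pos: [0.4357, 0.3586, 0.1865]
tool_rot: [2.404, 2.021, -0.001]
contact_force: [0.7, 0.0, 0.6]
opening: 0.0853
```

```bash
python3 - <<'E'
from h import *
p=wrist();tp=p['ob']['tool_pos'];cv2.imwrite('pics/w8.png',p['frame']);print(tp,p['ob']['tool_rot'],fit([p],'pepper_mill',[.44,.3565]),p['ob']['q'])
E
```

```text
[0.43569156 0.35863754 0.18653907] [ 2.40425312e+00  2.02136097e+00 -7.47508556e-04] (array([0.44  , 0.3565]), np.float64(nan), []) [ 5.57117291e-01 -5.94568831e-02  1.80042890e+00 -5.91183988e-04
  1.40101817e+00  7.29822073e-01]h.py:49: RuntimeWarning: invalid value encountered in scalar divide
  return s.x,s.fun/len(T),[round(t[2],2) for t in T]
```

View pics/w8.png

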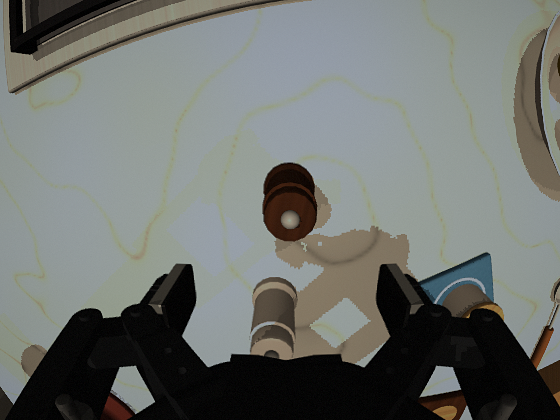

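>>> carry_out --pt "0.08 -0.02 -1 0 0 0 1" --pt "0 0 -1 0 0 0 1" --pt "0 0 -1 0 0 0 1" --pt "0 0 -1 0 0 0 1" --pt "0 0 -0.8 0 0 0 1" --pt "0 0 -0.5 0 0 0 1" --pt "0 0 0 0 0 0 0" --pt "0 0 0 0 0 0 0" --pt "0 0 0 0 0 0 0" --pt "0 0 0 0 0 0 0" --pt "0 0 0 0 0 0 0" --pt "0 0 0 0 0 0 0" --grip_force 40

```text
t: 20.5
tool_pos: [0.4387, 0.359, 0.0561]
tool_rot: [2.404, 2.021, 0.006]
contact_force: [1.8, -0.6, 6.2]
opening: 0.0423
```

>>> carry_out --pt "0 0 0 0 0 0 0" --pt "0 0 0 0 0 0 0"

```text
t: 20.7
tool_pos: [0.4388, 0.359, 0.0561]
tool_rot: [2.404, 2.021, 0.005]
contact_force: [1.3, 0.6, 5.9]
opening: 0.0417
```

```bash
python3 - <<'E'
from h import *
p=wrist();tp=p['ob']['tool_pos'];cv2.imwrite('pics/w9.png',p['frame']);print(tp,fit([p],'pepper_mill',[.438,.358]))
p=ctrl.get_image('scene');print(fit([p],'pepper_mill',[.438,.358]));cv2.imwrite('pics/s9.png',cv2.resize(p['frame'][100:250,300:440],None,fx=4,fy=4,interpolation=2))
E
```

```text
[0.4387512  0.35904533 0.05614013] (array([0.43737574, 0.36007247]), np.float64(0.04922092333436012), [0.95])
(array([0.44463806, 0.35083093]), np.float64(0.21551421284675598), [0.88])
```

View pics/s9.png

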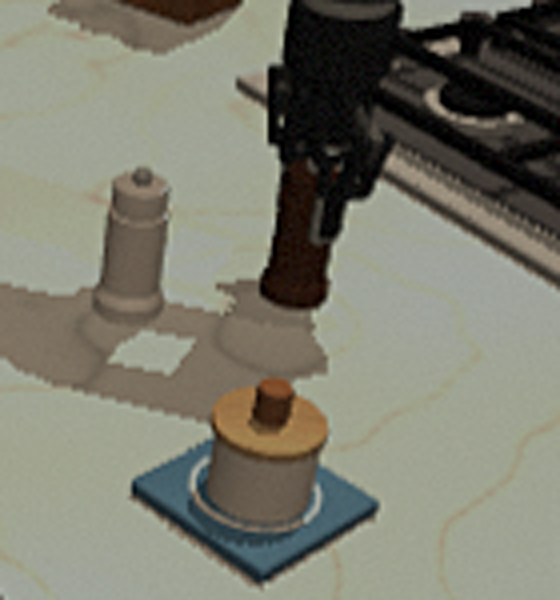

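View pics/w9.png

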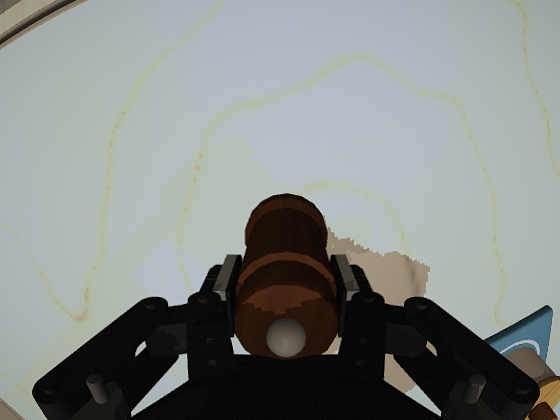

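>>> carry_out --pt "0 0 0.5 0 0 0 0" --pt "0 0 1 0 0 0 0" --pt "0 0 1 0 0 0 0" --pt "0 0 1 0 0 0 0" --pt "0.42 -0.95 1 0 0 0 0" --pt "0.42 -0.95 0.5 0 0 0 0" --pt "0.42 -0.95 0 0 0 0 0" --pt "0.42 -0.95 0 0 0 0 0" --pt "0.42 -0.95 0 0 0 0 0" --pt "0.42 -0.95 0 0 0 0 0" --pt "0.42 -0.95 0 0 0 0 0" --pt "0.42 -0.95 0 0 0 0 0"

```text
t: 22.1
tool_pos: [0.5205, 0.1674, 0.1785]
tool_rot: [-2.404, -2.02, 0.003]
contact_force: [0.0, 0.3, -2.3]
opening: 0.0421
```

>>> carry_out --pt "0.42 -0.95 0 0 0 0 0" --pt "0.42 -0.95 0 0 0 0 0" --pt "0.42 -0.95 0 0 0 0 0" --pt "0.42 -0.95 0 0 0 0 0" --pt "0.42 -0.95 0 0 0 0 0" --pt "0.42 -0.95 0 0 0 0 0" --pt "0.42 -0.95 0 0 0 0 0" --pt "0.42 -0.95 0 0 0 0 0" --pt "0.42 -0.95 0 0 0 0 0" --pt "0.42 -0.95 0 0 0 0 0" --pt "0 0 0 0 0 0 0" --pt "0 0 0 0 0 0 0"

```text
t: 23.3
tool_pos: [0.6255, -0.069, 0.1784]
tool_rot: [-2.404, -2.019, 0.002]
contact_force: [0.1, -0.6, -2.9]
opening: 0.0419
```

```bash
python3 - <<'E'
from h import *
p=wrist();tp=p['ob']['tool_pos'];cv2.imwrite('pics/w10.png',p['frame']);print(tp,p['ob']['opening'],fit([p],'pepper_mill',tp[:2],tp[2]-.056))
p=ctrl.get_image('scene');cv2.imwrite('pics/s10.png',cv2.resize(p['frame'][100:300,160:440],None,fx=2.5,fy=2.5,interpolation=2))
E
```

```text
[ 0.62552858 -0.0690156   0.1783811 ] 0.04191378372104669 (array([ 0.62428926, -0.06802773]), np.float64(0.05167251080274582), [0.6])
```

View pics/s10.png

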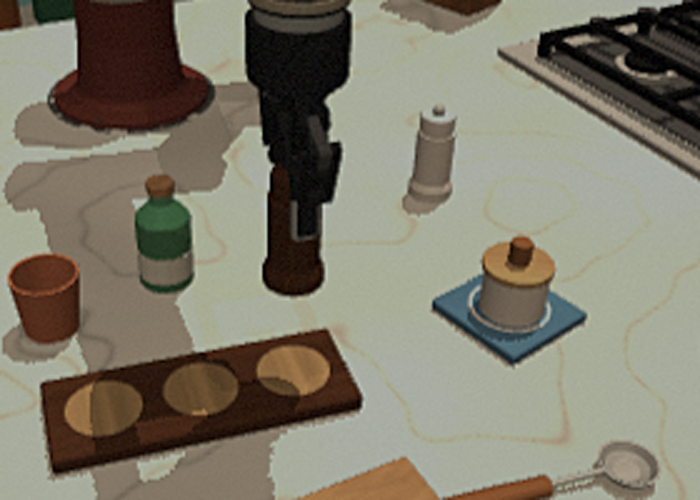

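View pics/w10.png

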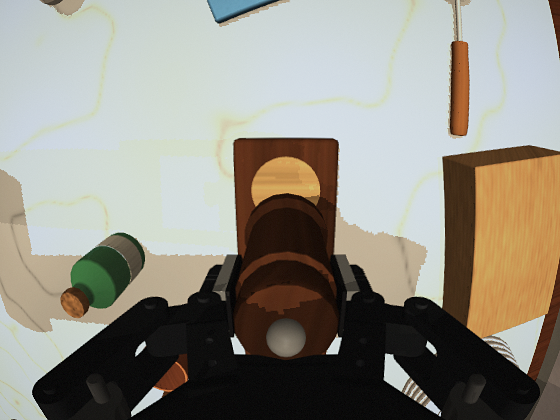

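>>> carry_out --pt "0.02 0.05 -1 0 0 0 0" --pt "0 0 -1 0 0 0 0" --pt "0 0 -1 0 0 0 0" --pt "0 0 -0.6 0 0 0 0" --pt "0 0 -0.3 0 0 0 0" --pt "0 0 -0.15 0 0 0 0" --pt "0 0 -0.06 0 0 0 0" --pt "0 0 0 0 0 0 0" --pt "0 0 0 0 0 0 0"

```text
t: 24.35
tool_pos: [0.6277, -0.0681, 0.0778]
tool_rot: [2.404, 2.02, 0.002]
contact_force: [-0.8, 0.2, -1.1]
opening: 0.042
```

>>> carry_out --pt "-0.03 0.02 -0.08 0 0 0 0" --pt "0 0 -0.05 0 0 0 0" --pt "0 0 0 0 0 0 0" --pt "0 0 0 0 0 0 0"

```text
t: 24.75
tool_pos: [0.6265, -0.0676, 0.0741]
tool_rot: [2.405, 2.021, 0.001]
contact_force: [-1.3, 0.4, 2.8]
opening: 0.0423
```

>>> carry_out --pt "0 0 0 0 0 0 0.8" --pt "0 0 0 0 0 0 1" --pt "0 0 0 0 0 0 1" --pt "0 0 0 0 0 0 1" --pt "0 0 0.4 0 0 0 1" --pt "0 0 1 0 0 0 1" --pt "0 0 1 0 0 0 1" --pt "0 0 1 0 0 0 1" --pt "0 0 1 0 0 0 1" --pt "-0.4 0.5 1 0 0 0 1" --pt "-0.7 0.9 0 0 0 0 1" --pt "-0.7 0.9 0 0 0 0 1"

```text
t: 25.95
tool_pos: [0.5816, -0.0097, 0.2109]
tool_rot: [2.404, 2.018, 0.004]
contact_force: [-0.1, -1.0, 0.7]
opening: 0.0855
```

>>> carry_out --pt "-0.7 0.95 0 0 0 0 1" --pt "-0.7 0.95 0 0 0 0 1" --pt "-0.7 0.95 0 0 0 0 1" --pt "-0.7 0.95 0 0 0 0 1" --pt "-0.7 0.95 0 0 0 0 1" --pt "-0.7 0.95 0 0 0 0 1" --pt "-0.7 0.95 0 0 0 0 1" --pt "-0.7 0.95 0 0 0 0 1" --pt "-0.7 0.95 0 0 0 0 1" --pt "-0.7 0.95 0 0 0 0 1" --pt "0 0 0 0 0 0 1" --pt "0 0 0 0 0 0 1"

```text
t: 27.15
tool_pos: [0.4061, 0.2279, 0.209]
tool_rot: [2.403, 2.022, 0.002]
contact_force: [-0.1, -0.5, -0.6]
opening: 0.0855
```

```bash
python3 - <<'E'
from h import *
p=wrist();tp=p['ob']['tool_pos'];cv2.imwrite('pics/w11.png',p['frame']);print(tp,p['ob']['opening'],fit([p],'salt_mill',[.402,.232]))
p=ctrl.get_image('scene');cv2.imwrite('pics/s11.png',cv2.resize(p['frame'][100:300,160:440],None,fx=2.5,fy=2.5,interpolation=2))
print(fit([p],'pepper_mill',[.626,-.067],.018),fit([p],'salt_mill',[.402,.232]))
p=ctrl.get_image('top');print(fit([p],'pepper_mill',[.626,-.067],.018))
E
```

```text
[0.40608785 0.22787572 0.20902723] 0.08549262434178297 (array([0.3990382 , 0.23369129]), np.float64(0.008386741392314434), [0.88])
(array([ 0.6287332 , -0.06993605]), np.float64(0.005552184302359819), [0.79]) (array([0.40418285, 0.23075896]), np.float64(0.0093118567019701), [0.58])
(array([ 0.62614533, -0.06983348]), np.float64(0.007532872725278139), [0.61])
```

View pics/s11.png

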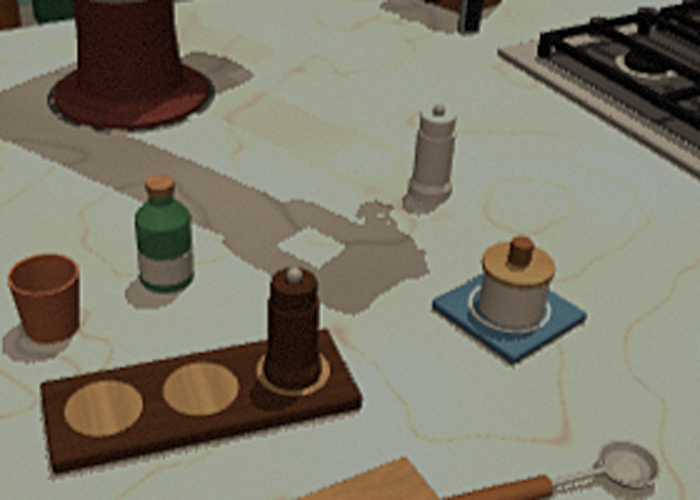

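View pics/w11.png

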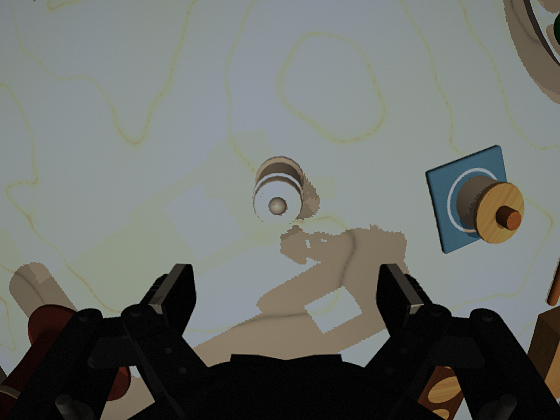

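>>> carry_out --pt "-0.2 0.18 -1 0 0 0 1" --pt "0 0 -1 0 0 0 1" --pt "0 0 -1 0 0 0 1" --pt "0 0 -1 0 0 0 1" --pt "0 0 -1 0 0 0 1" --pt "0 0 -0.7 0 0 0 1" --pt "0 0 -0.5 0 0 0 1" --pt "0 0 0 0 0 0 1" --pt "0 0 0 0 0 0 0" --pt "0 0 0 0 0 0 0" --pt "0 0 0 0 0 0 0" --pt "0 0 0 0 0 0 0"

```text
t: 28.7
tool_pos: [0.4018, 0.2326, 0.0547]
tool_rot: [2.405, 2.021, 0.003]
contact_force: [-1.9, -0.5, 5.2]
opening: 0.0423
```

>>> carry_out --pt "0 0 0 0 0 0 0" --pt "0 0 0 0 0 0 0" --pt "0 0 0 0 0 0 0"

```text
t: 29.0
tool_pos: [0.4018, 0.2326, 0.0547]
tool_rot: [2.405, 2.021, 0.003]
contact_force: [-3.2, 0.3, 7.0]
opening: 0.0424
```

```bash
python3 - <<'E'
from h import *
p=wrist();tp=p['ob']['tool_pos'];cv2.imwrite('pics/w12.png',p['frame']);print(tp,p['ob']['opening'],fit([p],'salt_mill',[.402,.232]))
E
```

```text
[0.4017965  0.23258309 0.0547393 ] 0.042448614108687624 (array([0.40053712, 0.23447209]), np.float64(0.05770958214998245), [0.57])
```

View pics/w12.png

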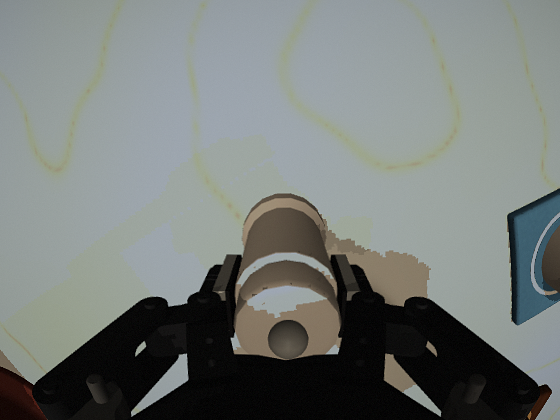

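>>> carry_out --pt "0 0 0.5 0 0 0 0" --pt "0 0 1 0 0 0 0" --pt "0 0 1 0 0 0 0" --pt "0 0 1 0 0 0 0" --pt "0.39 -0.93 1 0 0 0 0" --pt "0.39 -0.93 1 0 0 0 0" --pt "0.39 -0.93 0.8 0 0 0 0" --pt "0.39 -0.93 0 0 0 0 0" --pt "0.39 -0.93 0 0 0 0 0" --pt "0.39 -0.93 0 0 0 0 0" --pt "0.39 -0.93 0 0 0 0 0" --pt "0.39 -0.93 0 0 0 0 0"

```text
t: 30.3
tool_pos: [0.479, 0.045, 0.2109]
tool_rot: [2.405, 2.021, -0.0]
contact_force: [-0.1, -0.8, -3.8]
opening: 0.0422
```

>>> carry_out --pt "0.39 -0.93 0 0 0 0 0" --pt "0.39 -0.93 0 0 0 0 0" --pt "0.39 -0.93 0 0 0 0 0" --pt "0.39 -0.93 0 0 0 0 0" --pt "0.39 -0.93 0 0 0 0 0" --pt "0.39 -0.93 0 0 0 0 0" --pt "0.39 -0.93 0 0 0 0 0" --pt "0.39 -0.93 0 0 0 0 0" --pt "0.39 -0.93 0 0 0 0 0" --pt "0.39 -0.93 0 0 0 0 0" --pt "0.39 -0.93 0 0 0 0 0" --pt "0.39 -0.93 0 0 0 0 0"

```text
t: 31.5
tool_pos: [0.596, -0.2338, 0.2106]
tool_rot: [-2.405, -2.021, 0.001]
contact_force: [1.0, 0.7, -2.0]
opening: 0.0421
```

>>> carry_out --pt "0 0 0 0 0 0 0" --pt "0 0 0 0 0 0 0"

```text
t: 31.7
tool_pos: [0.5957, -0.233, 0.2104]
tool_rot: [-2.405, -2.019, 0.0]
contact_force: [-0.6, 0.4, -2.5]
opening: 0.0422
```

```bash
python3 - <<'E'
from h import *
p=wrist();tp=p['ob']['tool_pos'];cv2.imwrite('pics/w13.png',p['frame']);print(tp,p['ob']['opening'],fit([p],'salt_mill',tp[:2],tp[2]-.0547))
p=ctrl.get_image('scene');cv2.imwrite('pics/s13.png',cv2.resize(p['frame'][100:300,100:380],None,fx=2.5,fy=2.5,interpolation=2))
E
```

```text
[ 0.59571469 -0.23299161  0.21041894] 0.04224939764233412 (array([ 0.59460076, -0.23083397]), np.float64(0.05067698657512665), [0.71])
```

View pics/s13.png

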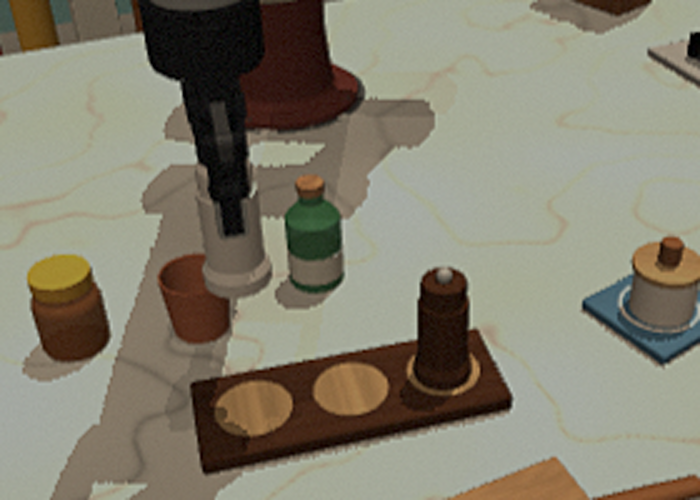

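>>> carry_out --pt "0.02 -0.08 -1 0 0 0 0" --pt "0 0 -1 0 0 0 0" --pt "0 0 -1 0 0 0 0" --pt "0 0 -1 0 0 0 0" --pt "0 0 -0.8 0 0 0 0" --pt "0 0 -0.35 0 0 0 0" --pt "0 0 -0.15 0 0 0 0" --pt "0 0 -0.08 0 0 0 0" --pt "0 0 -0.05 0 0 0 0" --pt "0 0 0 0 0 0 0" --pt "0 0 0 0 0 0 0" --pt "0 0 0 0 0 0 0"

```text
t: 33.05
tool_pos: [0.597, -0.2351, 0.0757]
tool_rot: [2.404, 2.021, 0.001]
contact_force: [0.4, -1.0, -4.1]
opening: 0.0425
```

>>> carry_out --pt "0 0 -0.08 0 0 0 0" --pt "0 0 -0.05 0 0 0 0" --pt "0 0 0 0 0 0 0" --pt "0 0 0 0 0 0 0"

```text
t: 33.45
tool_pos: [0.5969, -0.2352, 0.0728]
tool_rot: [2.405, 2.021, 0.0]
contact_force: [-2.3, 1.0, 5.8]
opening: 0.0424
```

>>> carry_out --pt "0 0 0 0 0 0 0.8" --pt "0 0 0 0 0 0 1" --pt "0 0 0 0 0 0 1" --pt "0 0 0 0 0 0 1" --pt "0 0 0.4 0 0 0 1" --pt "0 0 1 0 0 0 1" --pt "0 0 1 0 0 0 1" --pt "0 0 1 0 0 0 1" --pt "0 0 1 0 0 0 1" --pt "0 0 1 0 0 0 1" --pt "-0.4 0.3 0 0 0 0 1" --pt "-0.7 0.5 0 0 0 0 1"

```text
t: 34.65
tool_pos: [0.5694, -0.2151, 0.2081]
tool_rot: [2.404, 2.019, 0.002]
contact_force: [-1.1, 0.6, -0.2]
opening: 0.0852
```

>>> carry_out --pt "-0.7 0.5 0 0 0 0 1" --pt "-0.7 0.5 0 0 0 0 1" --pt "-0.7 0.5 0 0 0 0 1" --pt "-0.7 0.5 0 0 0 0 1" --pt "-0.7 0.5 0 0 0 0 1" --pt "-0.7 0.5 0 0 0 0 1" --pt "-0.7 0.5 0 0 0 0 1" --pt "-0.7 0.5 0 0 0 0 1" --pt "-0.22 0.1 0 0 0 0 1" --pt "0 0 0 0 0 0 1" --pt "0 0 0 0 0 0 1"

```text
t: 35.75
tool_pos: [0.4238, -0.1126, 0.2067]
tool_rot: [2.405, 2.021, 0.0]
contact_force: [-0.1, -0.3, 0.3]
opening: 0.0852
```

```bash
python3 - <<'E'
from h import *
p=wrist();tp=p['ob']['tool_pos'];cv2.imwrite('pics/w14.png',p['frame']);print(tp,p['ob']['opening'],fit([p],'oil_bottle',[.424,-.112]))
p=ctrl.get_image('scene');cv2.imwrite('pics/s14.png',cv2.resize(p['frame'][100:300,100:380],None,fx=2.5,fy=2.5,interpolation=2))
print(fit([p],'salt_mill',[.5965,-.235],.018))
E
```

```text
[ 0.42383135 -0.1126179   0.20671658] 0.08522040984955731 (array([ 0.42216005, -0.11066765]), np.float64(0.00619537616148591), [0.57])
(array([ 0.59732073, -0.23564721]), np.float64(0.011658456176519394), [0.67])
```

View pics/s14.png

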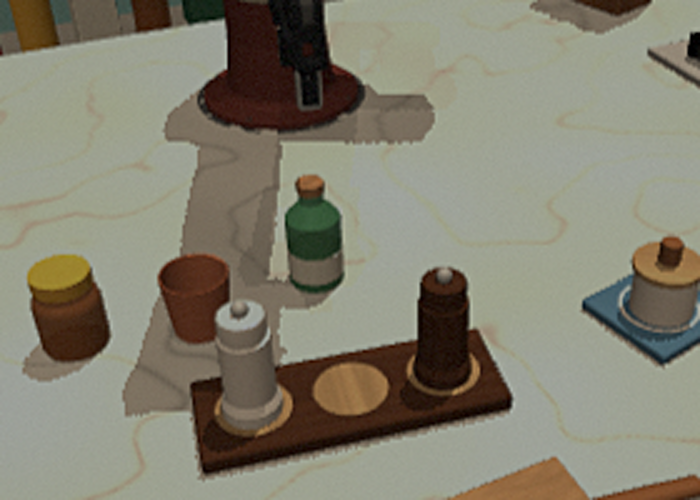

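View pics/w14.png

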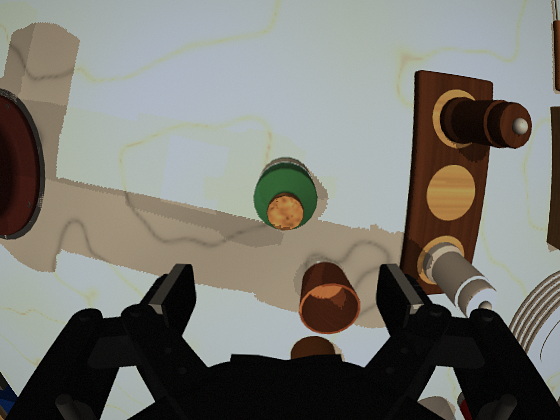

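>>> carry_out --pt "-0.02 0.03 -1 0 0 0 1" --pt "0 0 -1 0 0 0 1" --pt "0 0 -1 0 0 0 1" --pt "0 0 -1 0 0 0 1" --pt "0 0 -1 0 0 0 1" --pt "0 0 -0.7 0 0 0 1" --pt "0 0 -0.35 0 0 0 1" --pt "0 0 -0.15 0 0 0 1" --pt "0 0 0 0 0 0 1" --pt "0 0 0 0 0 0 1"

```text
t: 36.95
tool_pos: [0.424, -0.1121, 0.0529]
tool_rot: [2.404, 2.02, 0.001]
contact_force: [-0.3, 0.1, 0.1]
opening: 0.0854
```

>>> carry_out --pt "0 0 -0.1 0 0 0 1" --pt "0 0 0 0 0 0 0" --pt "0 0 0 0 0 0 0" --pt "0 0 0 0 0 0 0" --pt "0 0 0 0 0 0 0" --pt "0 0 0 0 0 0 0" --pt "0 0 0 0 0 0 0" --pt "0 0 0 0 0 0 0" --grip_force 50

```text
t: 37.75
tool_pos: [0.4238, -0.112, 0.0501]
tool_rot: [2.404, 2.02, 0.001]
contact_force: [1.3, -0.4, 6.3]
opening: 0.0546
```

```bash
python3 - <<'E'
from h import *
p=wrist();tp=p['ob']['tool_pos'];cv2.imwrite('pics/w15.png',p['frame']);print(tp,p['ob']['opening'],fit([p],'oil_bottle',[.424,-.112]))
E
```

```text
[ 0.42384238 -0.11196905  0.05007312] 0.05461620062495456 (array([ 0.42247441, -0.11041642]), np.float64(0.15635813772678375), [0.67])
```

View pics/w15.png

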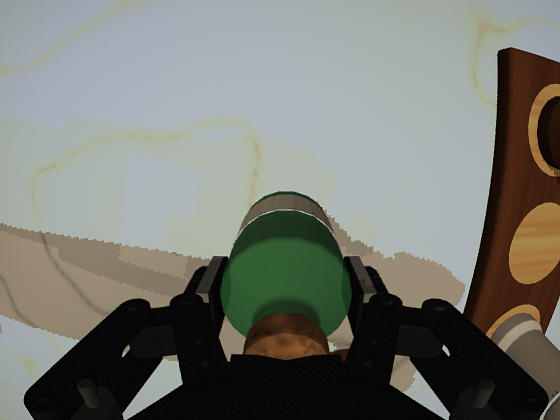

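>>> carry_out --pt "0 0 0.2 0 0 0 0" --pt "0 0 0.5 0 0 0 0" --pt "0 0 0.8 0 0 0 0" --pt "0 0 1 0 0 0 0" --pt "0 0 1 0 0 0 0" --pt "0 0 1 0 0 0 0" --pt "0 0 1 0 0 0 0" --pt "0 0 0.9 0 0 0 0" --pt "0 0 0 0 0 0 0"

```text
t: 38.75
tool_pos: [0.4245, -0.1123, 0.213]
tool_rot: [2.401, 2.018, 0.004]
contact_force: [0.2, 0.1, -1.7]
opening: 0.0543
```

>>> carry_out --pt "0.5 -0.1 0 0 0 0 0" --pt "0.75 -0.15 0 0 0 0 0" --pt "0.75 -0.16 0 0 0 0 0" --pt "0.75 -0.16 0 0 0 0 0" --pt "0.75 -0.16 0 0 0 0 0" --pt "0.75 -0.16 0 0 0 0 0" --pt "0.75 -0.16 0 0 0 0 0" --pt "0.75 -0.16 0 0 0 0 0" --pt "0.75 -0.16 0 0 0 0 0" --pt "0.75 -0.16 0 0 0 0 0" --pt "0.25 -0.03 0 0 0 0 0" --pt "0 0 0 0 0 0 0"

```text
t: 39.95
tool_pos: [0.6101, -0.1504, 0.2074]
tool_rot: [-2.403, -2.02, 0.003]
contact_force: [-0.8, 0.2, -2.9]
opening: 0.0547
```

```bash
python3 - <<'E'
from h import *
p=wrist();tp=p['ob']['tool_pos'];cv2.imwrite('pics/w16.png',p['frame']);print(tp,p['ob']['opening'],fit([p],'oil_bottle',tp[:2],tp[2]-.05))
p=ctrl.get_image('scene');cv2.imwrite('pics/s16.png',cv2.resize(p['frame'][100:300,100:380],None,fx=2.5,fy=2.5,interpolation=2))
E
```

```text
[ 0.61007501 -0.15035285  0.2073911 ] 0.05465534896603585 (array([ 0.60882469, -0.14917077]), np.float64(0.17173528671264648), [0.62])
```

View pics/s16.png

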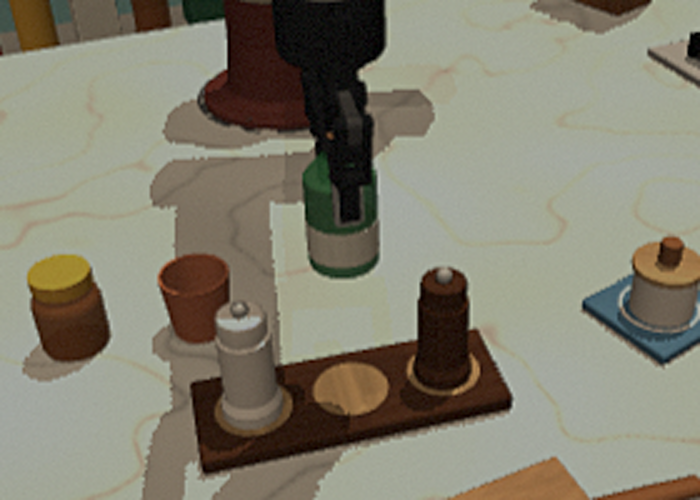

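View pics/w16.png

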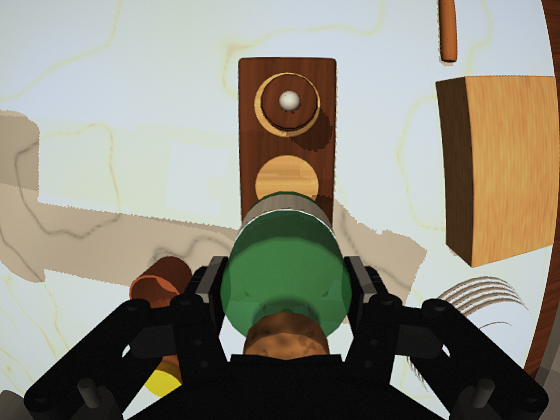

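>>> carry_out --pt "0.04 -0.06 -1 0 0 0 0" --pt "0 0 -1 0 0 0 0" --pt "0 0 -1 0 0 0 0" --pt "0 0 -1 0 0 0 0" --pt "0 0 -0.8 0 0 0 0" --pt "0 0 -0.35 0 0 0 0" --pt "0 0 -0.2 0 0 0 0" --pt "0 0 -0.1 0 0 0 0" --pt "0 0 0 0 0 0 0" --pt "0 0 0 0 0 0 0"

```text
t: 41.1
tool_pos: [0.6124, -0.1525, 0.0744]
tool_rot: [2.404, 2.02, 0.002]
contact_force: [0.1, 1.0, -2.4]
opening: 0.0546
```

>>> carry_out --pt "0 0 -0.12 0 0 0 0" --pt "0 0 -0.08 0 0 0 0" --pt "0 0 -0.05 0 0 0 0" --pt "0 0 0 0 0 0 0" --pt "0 0 0 0 0 0 0"

```text
t: 41.6
tool_pos: [0.612, -0.1523, 0.0681]
tool_rot: [2.405, 2.021, 0.0]
contact_force: [-2.5, 0.8, 5.5]
opening: 0.0543
```

Contact at the expected height; release, rise and retreat clear of the views.

>>> carry_out --pt "0 0 0 0 0 0 0.85" --pt "0 0 0 0 0 0 1" --pt "0 0 0 0 0 0 1" --pt "0 0 0 0 0 0 1" --pt "0 0 0.3 0 0 0 1" --pt "0 0 0.8 0 0 0 1" --pt "0 0 1 0 0 0 1" --pt "0 0 1 0 0 0 1" --pt "0 0 1 0 0 0 1" --pt "0 0 1 0 0 0 1" --pt "0 0 1 0 0 0 1" --pt "0 0 0.5 0 0 0 1"

```text
t: 42.8
tool_pos: [0.6127, -0.1526, 0.2355]
tool_rot: [2.402, 2.019, 0.004]
contact_force: [0.1, -0.2, 0.4]
opening: 0.0853
```

>>> carry_out --pt "-0.8 0 0 0 0 0 1" --pt "-0.8 0 0 0 0 0 1" --pt "-0.8 0 0 0 0 0 1" --pt "-0.8 0 0 0 0 0 1" --pt "-0.8 0 0 0 0 0 1" --pt "-0.8 0 0 0 0 0 1" --pt "-0.8 0 0 0 0 0 1" --pt "0 0 0 0 0 0 1" --pt "0 0 0 0 0 0 1"

```text
t: 43.7
tool_pos: [0.4718, -0.1522, 0.2318]
tool_rot: [2.405, 2.02, 0.001]
contact_force: [1.0, 0.1, 0.3]
opening: 0.0854
```

```bash
python3 - <<'E'
from h import *
T=dict(oil_bottle=(.611,-.151,.018),pepper_mill=(.626,-.067,.018),salt_mill=(.5965,-.235,.018),lid=(.633,.1725,.054),honey_jar=(.42,-.352,0),copper_cup=(.449,-.241,0),ramekin=(.633,.1725,.012))
for v in('scene','top','wrist'):
    p=wrist() if v=='wrist' else ctrl.get_image(v);cv2.imwrite(f'pics/{v}17.png',p['frame'])
    for n,x in T.items():
        try: r=fit([p],n,x[:2],x[2]); print(v,n,r[0].round(4),round(float(r[1]),3),r[2])
        except Exception as e: print(v,n,e)
print(ctrl.get_obs()['t'],ctrl.get_obs()['tool_pos'])
E
```

```text
scene oil_bottle [ 0.6144 -0.1521] 0.005 [0.92]
scene pepper_mill [ 0.629  -0.0695] 0.006 [0.71]
scene salt_mill [ 0.5969 -0.2354] 0.013 [0.81]
scene lid [0.6354 0.1713] 0.016 [0.84]
scene honey_jar [ 0.4237 -0.3528] 0.021 [0.85]
scene copper_cup [ 0.4512 -0.2414] 0.049 [0.64]
scene ramekin [0.6432 0.1636] 0.715 [0.73]
top oil_bottle [ 0.6142 -0.1491] 0.245 [0.9]
top pepper_mill [ 0.6266 -0.0694] 0.011 [0.55]
top salt_mill [ 0.5965 -0.235 ] nan []
top lid [0.6337 0.1713] 0.008 [0.84]
top honey_jar [ 0.4196 -0.3532] 0.084 [0.69]
top copper_cup [ 0.4488 -0.24  ] 0.131 [0.68]
top ramekin [0.633  0.1725] nan []
wrist oil_bottle [ 0.6109 -0.1514] 0.011 [0.74]
wrist pepper_mill [ 0.6247 -0.0676] 0.022 [0.7]
wrist salt_mill [ 0.5942 -0.2345] 0.006 [0.77]
wrist lid [0.633  0.1725] nan []
wrist honey_jar [ 0.418  -0.3502] 0.508 [0.78]
wrist copper_cup [ 0.447  -0.2398] 0.006 [0.69]
wrist ramekin [0.633  0.1725] nan []
44.9 [ 0.4716479  -0.15214996  0.23184263]h.py:49: RuntimeWarning: invalid value encountered in scalar divide
  return s.x,s.fun/len(T),[round(t[2],2) for t in T]
```

View pics/scene17.png

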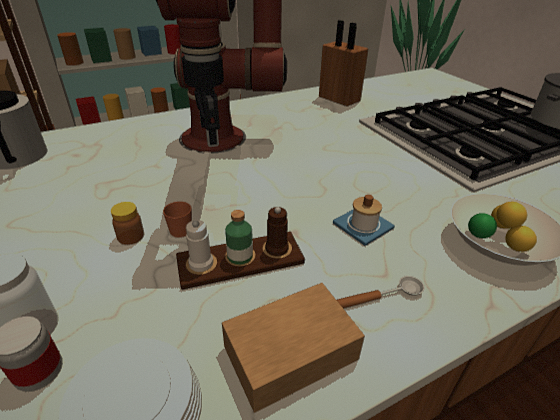

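View pics/top17.png

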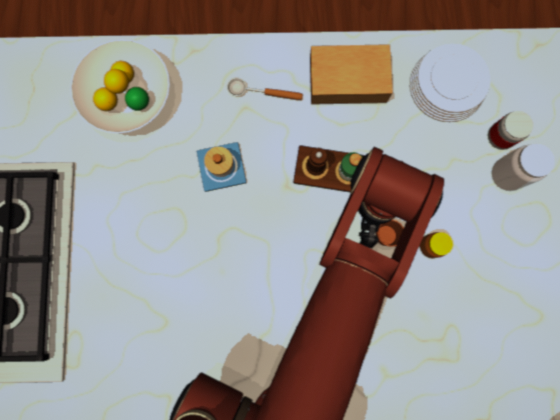

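View pics/wrist17.png

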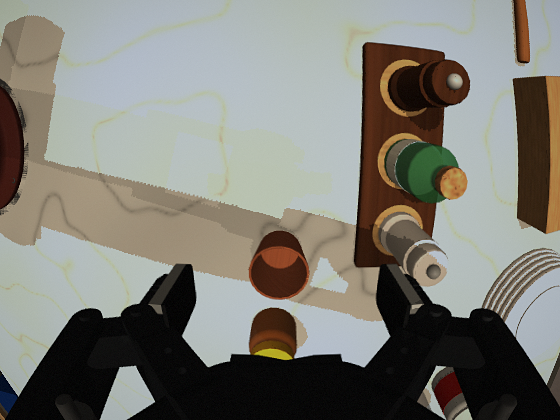

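```bash
python3 -c "
from station import ctrl
print(ctrl.finish_job(), ctrl.get_obs()['t'])"
```

```text
the job is handed in; nothing more can be done
the job is handed in; nothing more can be done
```

The seasonings are set out and the job is handed in at about 45 s of the 134 s. `finish_job` gives no verdict, so the result rests on my own last checks.

**What I did:** I stood the ramekin on the trivet and put its lid on. Then I placed the pepper mill on the end circle nearer the trivet, the salt mill on the far end and the oil bottle in the middle. The arm was raised clear of everything before I handed in.

**Last checks, from the camera pictures:**
- **Mills and bottle:** they measured about 1–4 mm from their circle centres and look upright.
- **Lid:** it sits flat, about 2–3 mm from the trivet's middle.
- **Ramekin:** it measured about 3.5 mm off the trivet's middle before the lid went on.
- **Honey jar and copper cup:** they are where they started, with differences under about 4 mm.

**What failed or disagreed:**
- **Camera disagreement:** the three cameras differ from each other by 2–5 mm, mostly in x. The limits are 10–15 mm, so this leaves margin.
- **Salt mill:** the arm hid it from the top camera at the end, so it was checked only in the scene and wrist pictures.
- **Ramekin under the lid:** I could not get a usable separate fit. The scene fit was poor because the mask probably took in the lid, so its final position is inferred from the lid and from the fit made before lidding.

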